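# Ready the sugar shaker for the mug

## Robot

A 7-joint arm with a two-finger parallel gripper is mounted at the origin on a cart in front of the work surface, level with it; the furniture and walls round the work are solid. World frame = base frame: x ahead of the robot, y to its left, z up, the work surface at z = 0. Lengths are in mm, angles in rad, forces in N, time in s.
With the tool pointing down it reaches from about 400 to 875 mm from the base axis. Payload 4.4 kg.
Tool frame: the origin (TCP) lies at the very end of the fingers, on their centre line; the grasp point (between the pads) lies 19 mm behind it; z points along the fingers, y is the line along which they close (so a half turn about z gives the same grasp; the last joint's range is limited). The gripper opens to 85 mm and grips with 20 to 120 N. Pads are 22 mm wide; open, the fingers measure 114 mm over their backs; the gripper's body (76 mm by 85 mm) begins 54 mm behind the grasp point. The pads swing forward as they close: fully open they stand 13 mm farther back than shut.
Start: joints at [1.248, 0.628, 0.038, 1.517, -0.027, 0.996, -0.02], TCP at [165.119, -628.692, 231.313] pointing down, gripper open.
Joint ranges: [-3.06, 3.06], [-0.37, 2.12], [-1.25, 1.32], [0.18, 2.47], [-1.1, 4.24], [0.23, 1.98], [-2.94, 2.94]. Speed limits (rad/s): [2.57, 2.57, 3.14, 3.14, 3.14, 3.14, 3.14].

## Interface

Orientations are given as [roll, pitch, yaw] about the fixed x, y, z axes, in that order (R = Rz(yaw) Ry(pitch) Rx(roll)).
In Python, from cell import monitor, viewer, workorder gives the robot as it stands.
- The arm moves only by the tool arm_command, never from a script. Its argument "series" is one flat list of numbers, 5 for each row, row after row: the opening in per cent of the stroke, from 0 (shut) to 100 (fully open), then the shift along the tool's x, y, z in cm, then the turn about the tool's z in degrees. In form: [claw, x, y, z, roll, claw, x, y, z, roll, ...]. A call has exactly 5 rows; each row is the pose to reach, as a shift and turn from the pose commanded when the call began, along the tool's axes at that moment; what a row does not reach only later rows make up. A row lasts 1/12 s, in which the tool goes at most 41.7 mm and 7.16 degrees, less where a joint would pass 70% of its speed; a pose out of reach is approached as far as the arm can. A call with a gripper value outside its range is refused whole. The fingers move at their own pace and stop on an object; the grip force is fixed at half the most. Time passes only in rows, so rows that repeat a pose let the fingers close, or fill a call up. It gives the time, the measured TCP pose, the force, the opening and the grip force at its end, in the units of the state.
- monitor.read_state(): the state, without advancing time (a new reading comes with each control period).
- viewer.get_image(name): name is "scene" or "top" or "wrist"; returns (picture, depth): 420x560x3 uint8, red, green, blue; 420x560 float32, mm along the optical axis (not along the pixel's ray), 0 where there is no reading.
- viewer.camera_model(name): a dict with "mtx" (3x3 intrinsics, pixels), "R" (3x3) and "t" (3): a world point X has camera coordinates R X + t. Camera axes: x right, y down, z forward; pixel columns grow to the right and rows downward; lengths in mm; the calibration is good to about 2 mm. A picture is of the moment at which its call begins: read the wrist's pose just before it. camera_model takes no time and is no camera call; for the wrist camera it gives the pose at the moment of the call.
- workorder.finish_job(): hands the job in; it is judged then, once.
The state is a dict: "clock": time; "qpos": joint angles; "qd": joint speeds; "tau": joint torques, N m; "eef_pos": TCP position; "tool_rot": TCP orientation; "force": force on the tool from outside, world axes, zero at the start; "torque": the same for the moment, N m; "width": finger opening in mm; "gripper_force": force on a finger pad.
Only numpy, scipy, OpenCV 4.12 (cv2) and the standard library are available. Lean on these libraries where they do the work, as an engineer would, in place of code of your own. Each camera call takes 0.05 s, during which the arm holds its last target. There are 200 camera calls.

## Task

Get the sugar shaker ready to pour: while it still stands in its wooden holder, turn its steel cap until the cap's opening lies squarely over the pour slot on the side of the jar's lip. Then lift the shaker out of the holder and set it down gently, upright, on the glass board between the mug and the egg timer, with its lip pointing straight at the mug. Do not shift or knock over the mug or the timer.

Things in the scene. Friction and masses are not known exactly. Their poses are not given: they have to be found in the camera images.
- shaker_center (a point): White square sugar jar, 56 x 56 mm, 0.2 to 0.45 kg, 120 mm high with its cap; this point is on its axis, 60 mm above its underside; x axis towards the side with the pour lip, z up. Straight walls up to 86 mm above the underside, then a round neck and the cap's disc (57 mm across, 96 to 105 mm up) and the grip bar (to 120 mm). The lip takes the +x wall, so grip it across the walls at +y and -y
- lip_tip (a point): Tip of the jar's pour lip, 46 mm from the axis along the jar's x, 82 mm above its underside; the lip is 22 mm wide, 76 to 87 mm up. In the flat white deck under the cap a dark fan-shaped pour slot lies on this side (11 to 22 mm from the axis, 30 degrees either side of the lip's direction); six small sprinkle holes lie opposite
- cap_bar (a point): Middle of the grip bar on top of the steel cap, on the jar's axis, 112 mm above the jar's underside. The bar is 10 mm thick, 48 mm long and stands 15 mm above the cap's disc. Its x axis points to the cap's opening and its y axis runs along the bar: grip it across its x axis
- cap_opening (a point): Centre of the only opening in the cap's disc, 16.5 mm from the axis along the cap's x axis, at the disc's upper face. The opening is fan-shaped, 9 to 24 mm from the axis and 42 degrees either side of its middle
- cap (a joint): Angle of the cap on the jar in rad, growing counter-clockwise from above; 0 (or any full turn) is the opening exactly over the pour slot at the lip. It turns both ways without a stop and stays where it is left (about 0.05 N m of friction)
- holder: Fixed square wooden holder, 74 x 74 mm outside, 62 mm inside, walls 6 mm thick and 30 mm high, floor 6 mm thick; the jar stands loosely in it (3 mm of play all round) and cannot turn in it by more than a few degrees. Origin at the centre of its underside, z up
- board_top (a point): Centre of the upper face of the fixed glass cutting board, which is 199 mm along its x axis, 301 mm along its y axis and 8 mm thick. The mug and the timer stand near its two y ends, either way round, with the middle free
- mug_center (a point): White mug, half-way up, on the axis of its round bowl; bowl 62 mm across, 50 mm high, with a handle that reaches 58 mm from this point along its -y axis. Loose, 0.13 kg, standing on the board
- timer_center (a point): Cream egg timer with a ridge on top, half-way up, on its axis; 60 mm across, 50 mm high. Loose, standing on the board
Not all that is in view belongs to the job. What is shaped like the part that bears shaker_center but purple is not meant.

How it is judged (in metres and radians):
On the way, in this order (a step that is already met when the one before it is completed fails the run):
1. the cap's opening is over the pour slot while the shaker stands in its holder (y of cap_opening in the frame of shaker_center between -0.0033 and 0.0033 m and x of cap_opening in the frame of shaker_center above 0.01 m and horizontal distance between shaker_center and holder below 0.01 m and height (world z) of shaker_center below 0.075 m), for 0.3 s.
2. the shaker is lifted clear of its holder (height (world z) of shaker_center above 0.095 m), for 0.2 s.
3. the shaker stands on the board (z of shaker_center in the frame of board_top below 0.064 m and x of shaker_center in the frame of board_top between -0.08 and 0.08 m and y of shaker_center in the frame of board_top between -0.05 and 0.05 m and angle between shaker_center's own z axis and vertical below 0.08 rad), for 0.2 s.
At the end, for the whole second after the job is handed in: The shaker stands upright and still on the board, its axis within 50 mm (long side) and 80 mm (short side) of the board's middle; its lip points to within 25 mm of the axis of the mug's bowl; the cap's opening is over the pour slot within 11 degrees; the mug stands upright where it was (all of step 3 and y of cap_opening in the frame of shaker_center between -0.0033 and 0.0033 m and x of cap_opening in the frame of shaker_center above 0.01 m and z of shaker_center in the frame of board_top above 0.056 m and x of mug_center in the frame of shaker_center above 0.05 m and y of mug_center in the frame of shaker_center between -0.025 and 0.025 m and angle between mug_center's own z axis and vertical below 0.1 rad and linear speed of sugar_shaker below 0.01 m/s); the robot touches nothing.
It fails at once if the mug is shifted by more than 15 mm or knocked over (distance of mug_center from where it was at the start of the episode above 0.015 m or angle between mug_center's own z axis and vertical above 0.4 rad).
It fails at once if the egg timer is shifted by more than 15 mm (distance of timer_center from where it was at the start of the episode above 0.015 m).
It fails at once if the shaker is tipped by more than 35 degrees (angle between shaker_center's own z axis and vertical above 0.6 rad).
It fails at once if the shaker is set down on the board with a blow of more than 40 N (contact force between sugar_shaker and glass_board above 40 N).
It also fails if it takes over 72 s, if anything falls off the work surface, if the arm or the gripper's body presses on something with over 40 N, if the wrist force passes 120 N, or if a joint passes its speed limit or range.

## Working session

There is one attempt and no reset: what is moved stays moved. The work goes in short steps, Python scripts to look and compute and a tool call to move; the robot and the scene stay as the last step left them, time stands still between calls to the robot, and variables do not carry over. Pictures are saved under pics/ and viewed, at most 10 in all, crops included, and the job is handed in when it is done.

Besides the shell and the picture viewer there is one more tool, called after "Emit:" by a JSON object that holds its "name" and its "arguments", one argument or row to a line. arm_command: Moves the arm, as the interface text tells. Its arguments: {"type":"object","properties":{"series":{"type":"array","items":{"type":"number"}}},"required":["series"]}

```bash
mkdir -p pics; ls; cat > h.py <<'E'
import numpy as np,cv2
from cell import monitor,viewer,workorder
def grab(n):
    m=viewer.camera_model(n); im,d=viewer.get_image(n)
    np.savez(f'{n}.npz',im=im,d=d,**{k:np.array(m[k]) for k in('mtx','R','t')})
    return im,d,m
def load(n):
    z=np.load(f'{n}.npz'); return z['im'],z['d'],z
def ray(m,u,v,z):
    R=np.array(m['R']);c=-R.T@np.array(m['t']).ravel()
    r=R.T@np.linalg.inv(m['mtx'])@np.array([u,v,1.]);return c+r*(z-c[2])/r[2]
def cloud(d,m):
    v,u=np.mgrid[:d.shape[0],:d.shape[1]]
    p=np.linalg.inv(m['mtx'])@np.stack([u.ravel(),v.ravel(),np.ones(u.size)])*d.ravel()
    return ((p.T-np.array(m['t']).ravel())@np.array(m['R'])).reshape(*d.shape,3)
def save(n,im,s=1):
    cv2.imwrite(f'pics/{n}.png',cv2.resize(im[...,::-1],None,fx=s,fy=s,interpolation=2))
E
python3 - <<'E'
from h import *
a=grab('scene')[0];b=grab('top')[0];
save('s1',a,1.0);save('t1',b,1.4)
s=monitor.read_state();print(s)
for n in('scene','top','wrist'):
    m=viewer.camera_model(n);print(n,-np.array(m['R']).T@np.array(m['t']).ravel(),np.array(m['R'])[2],m['mtx'][0][0])
E
```

```text
pics
{'clock': 0.1, 'qpos': array([ 1.24821646,  0.62926272,  0.03842274,  1.51828672, -0.02700884,
        0.99629986, -0.01998657]), 'qd': array([-4.59193371e-05, -1.14961051e-03, -7.51842990e-05, -4.76645401e-03,
       -3.23813294e-04,  5.25668550e-04,  9.85077026e-04]), 'tau': array([ 3.05678666e-03, -5.64530432e+01,  1.23096909e+00, -1.93971795e+01,
        1.14339305e-02,  5.44371127e-03,  3.67380153e-06]), 'eef_pos': array([ 164.97748349, -628.12340947,  230.46876516]), 'tool_rot': array([-3.13985303e+00, -1.83825583e-06,  2.56805880e-01]), 'force': array([-0.6034986 , -0.4799546 ,  0.57622777]), 'torque': array([ 0.0192351 ,  0.0437584 , -0.04306691]), 'gripper_force': 0.0, 'width': 85.47883917832931}
scene [-181.74998742  657.9604271   486.96998718] [ 0.60633512 -0.69057618 -0.39428703] 399.1409916189087
top [ 345.55011889  -41.86855308 1142.75197981] [ 0.11701076 -0.01633748 -0.99299626] 466.31044286265626
wrist [ 243.383262   -607.43430335  371.87126946] [-0.30495806 -0.0777033  -0.94919059] 304.94210919192534
```

View pics/t1.png

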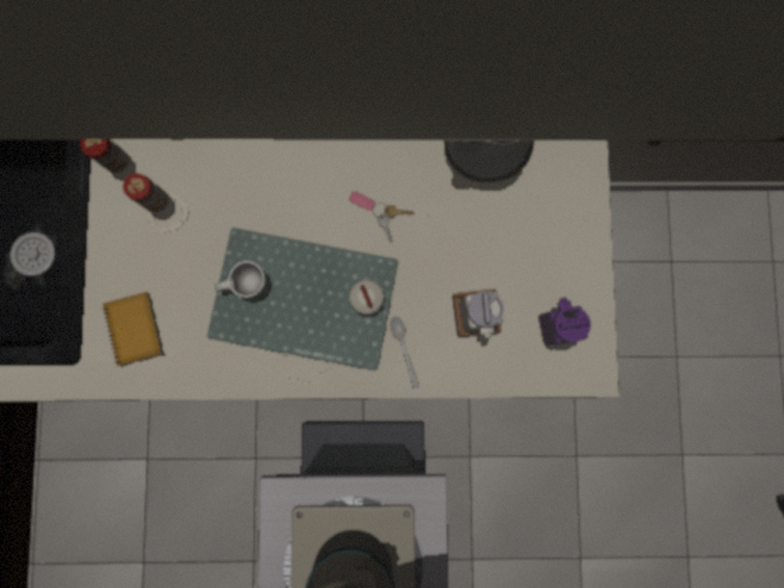

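View pics/s1.png

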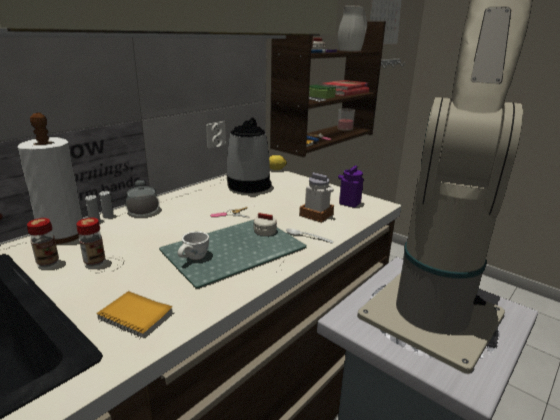

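The top view (scaled by 1.4) shows the mug at (247,280) with its handle to the left, the timer at (367,297), the board around (303,298), and the holder and shaker at (480,312) with the lip pointing down at (486,336). The purple decoy is at (570,323). The scene view agrees, and the top-down approach to the shaker is clear.

```bash
python3 - <<'E'
from h import *
im,d,m=load('top')
P=cloud(d,m)
s=1.4
print('cap',ray(m,484/s,309/s,115),'lip',ray(m,486/s,336/s,82))
# board by colour + z
hsv=cv2.cvtColor(im,cv2.COLOR_RGB2HSV)
print('board hsv',hsv[int(330/s),int(290/s)])
b=((hsv[...,0]>70)&(hsv[...,0]<105)&(hsv[...,1]>40)).astype(np.uint8)
b[:, :145]=0;b[:,290:]=0;b[:160]=0;b[270:]=0
b=cv2.morphologyEx(b,cv2.MORPH_CLOSE,np.ones((5,5)))
c=max(cv2.findContours(b,0,2)[0],key=cv2.contourArea)
h=cv2.convexHull(c);r=cv2.minAreaRect(h)
w=np.array([ray(m,*p,8) for p in cv2.boxPoints(r)]);print('board',w.round(1),w.mean(0),[np.linalg.norm(w[i]-w[i-1]) for i in range(4)])
for n,(u,v) in dict(mug=(247,280),timer=(367,297)).items():
    u=int(u/s);v=int(v/s);q=P[v-25:v+25,u-25:u+25].reshape(-1,3);
    e=q[(q[:,2]>40)&(q[:,2]<60)]
    (cx,cy),rr=cv2.minEnclosingCircle(e[:,:2].astype(np.float32));print(n,len(e),cx,cy,rr,e[:,2].max(), ray(m,u,v,50))
q=P[190:250,315:370].reshape(-1,3)
for lo,hi in((25,45),(80,96),(96,112),(112,135)):
    e=q[(q[:,2]>lo)&(q[:,2]<hi)]
    if len(e)>3:print(lo,len(e),e.mean(0),e.min(0),e.max(0))
E
```

```text
cap [ 426.80130267 -211.23944061  115.        ] lip [ 385.42267005 -219.02184462   82.        ]
board hsv [ 69  25 101]Traceback (most recent call last):
  File "<stdin>", line 12, in <module>
ValueError: max() iterable argument is empty
```

```bash
python3 - <<'E'
from h import *
im,d,m=load('top')
P=cloud(d,m)
s=1.4
hsv=cv2.cvtColor(cv2.medianBlur(im,3),cv2.COLOR_RGB2HSV)
b=((hsv[...,0]>55)&(hsv[...,0]<110)&(hsv[...,1]>14)&(hsv[...,2]>60)&(hsv[...,2]<150)).astype(np.uint8)
b[:, :143]=0;b[:,290:]=0;b[:158]=0;b[270:]=0
b=cv2.morphologyEx(b,cv2.MORPH_CLOSE,np.ones((5,5)))
b=cv2.morphologyEx(b,cv2.MORPH_OPEN,np.ones((5,5)))
c=max(cv2.findContours(b,0,2)[0],key=cv2.contourArea)
r=cv2.minAreaRect(c);print(r)
w=np.array([ray(m,*p,8) for p in cv2.boxPoints(r)]);print('board',w.round(1),w.mean(0),[np.linalg.norm(w[i]-w[i-1]) for i in range(4)])
for n,(u,v) in dict(mug=(247,280),timer=(367,297)).items():
    u=int(u/s);v=int(v/s);q=P[v-25:v+25,u-25:u+25].reshape(-1,3);
    e=q[(q[:,2]>40)&(q[:,2]<70)]
    (cx,cy),rr=cv2.minEnclosingCircle(e[:,:2].astype(np.float32));print(n,len(e),cx,cy,rr,e[:,2].max(), ray(m,u,v,50))
q=P[190:250,315:370].reshape(-1,3)
for lo,hi in((25,45),(80,96),(96,112),(112,135)):
    e=q[(q[:,2]>lo)&(q[:,2]<hi)]
    if len(e)>3:print(lo,len(e),e.mean(0),e.min(0),e.max(0))
E
```

```text
((216.07691955566406, 213.1153564453125), (122.57259368896484, 80.60372924804688), 11.309932708740234)
board [[388.1 251.    8. ]
 [582.5 217.7   8. ]
 [522.2 -78.5   8. ]
 [329.4 -39.4   8. ]] [455.54589952  87.70459872   8.        ] [np.float64(296.22909725411193), np.float64(197.19591786221628), np.float64(302.3498656737536), np.float64(196.7286604088928)]
mug 269 481.2140808105469 191.07241821289062 43.43647766113281 61.45990439091506 [481.67620354 177.45137584  50.        ]
timer 412 456.1558837890625 -22.036245346069336 29.362783432006836 62.25430967814553 [452.92553554 -24.87633938  50.        ]
25 210 [ 427.63687417 -197.87169162   30.22957123] [ 389.9185044  -252.10357137   25.1057377 ] [ 469.40968195 -173.30586474   44.9942636 ]
80 172 [ 412.89190445 -206.60649324   89.82834982] [ 384.96200113 -243.56576502   80.38065081] [ 457.93790028 -182.9317567    95.62916994]
96 371 [ 429.35447254 -213.28452546  107.9346653 ] [ 401.98117154 -242.45211769   96.32741414] [ 458.19588777 -185.87316843  111.96364791]
112 150 [ 428.70025729 -212.34083038  120.95540092] [ 404.09794128 -241.29093447  112.01811155] [ 453.05270571 -185.63457863  129.74492408]
```

Emit:
{"name": "arm_command", "arguments": {
  "series": [100, 2.4, -2.24, 0, 0, 100, 4.8, -4.48, 0, 0, 100, 7.2, -6.72, 0, 0, 100, 9.6, -8.96, 0, 0, 100, 12, -11.2, 0, 0]
}}

```text
clock: 0.52
eef_pos: [253.2, -488.2, 230.9]
tool_rot: [-3.141, 0.0, 0.256]
force: [0.9, -0.4, 0.2]
width: 85.4
gripper_force: 0.0
```

Emit:
{"name": "arm_command", "arguments": {
  "series": [100, 2.4, -2.24, 0, 0, 100, 4.8, -4.48, 0, 0, 100, 7.2, -6.72, 0, 0, 100, 9.6, -8.96, 0, 0, 100, 12, -11.2, 0, 0]
}}

```text
clock: 0.93
eef_pos: [340.8, -349.5, 231.2]
tool_rot: [-3.141, 0.0, 0.257]
force: [0.1, 0.3, -0.1]
width: 85.3
gripper_force: 0.0
```

Emit:
{"name": "arm_command", "arguments": {
  "series": [100, 3, -2.8, 0, 0, 100, 6, -5.6, 0, 0, 100, 9, -8.4, 0, 0, 100, 12, -11.2, 0, 0, 100, 12, -11.2, 0, 0]
}}

```text
clock: 1.35
eef_pos: [432.9, -203.5, 231.3]
tool_rot: [-3.138, -0.004, 0.27]
force: [-0.0, 0.3, 0.8]
width: 85.7
gripper_force: 0.0
```

```bash
python3 - <<'E'
from h import *
s=monitor.read_state();print(s['eef_pos'],s['tool_rot'],s['qpos'],s['clock'])
a=grab('wrist')[0];save('w1',a,1.4)
E
```

```text
[ 432.92973008 -203.46250996  231.25390906] [-3.13795462 -0.00411166  0.27009543] [ 3.94468041e-01  3.85195643e-01 -1.34308751e-02  1.98181137e+00
 -4.87150953e-04  7.73556994e-01 -9.18321188e-01] 1.35
```

View pics/w1.png

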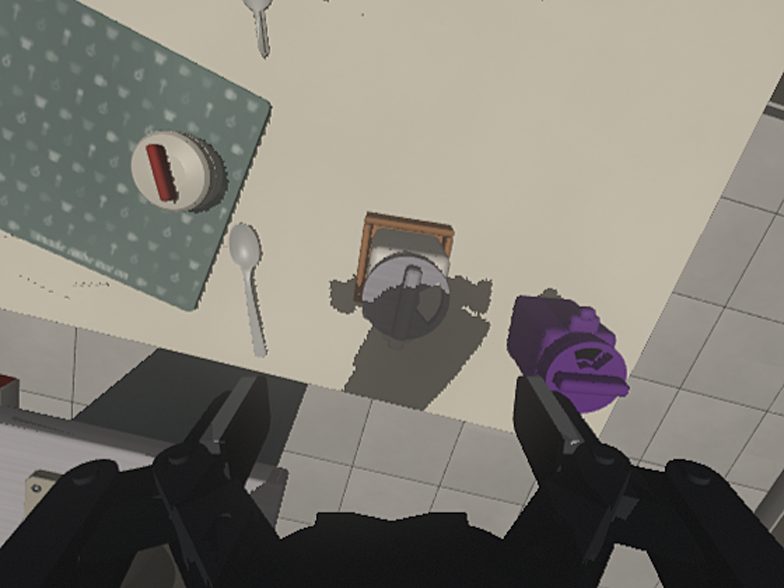

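The wrist view shows the shaker in its holder. The grip bar runs from (412,268) to (403,335), the opening is to its right at (430,303), and the lip is below, near (393,345). So the cap is about +90° from the lip.

```bash
python3 - <<'E'
from h import *
im,d,m=load('wrist')
P=cloud(d,m)
reg=np.zeros(d.shape,bool);reg[140:260,230:350]=1
def sel(lo,hi): return P[reg&(P[...,2]>lo)&(P[...,2]<hi)]
b=sel(121,132);r=cv2.minAreaRect(b[:,:2].astype(np.float32));c=cv2.boxPoints(r)
print('bar',len(b),np.median(b[:,2]),r); v=np.linalg.svd(b[:,:2]-b[:,:2].mean(0))[2][0];print('ang',np.degrees(np.arctan2(v[1],v[0])),b.mean(0))
e=sel(106,132);(x,y),rr=cv2.minEnclosingCircle(e[:,:2].astype(np.float32));print('disc',x,y,rr)
h=sel(28,40);print('holder',len(h),cv2.minAreaRect(h[:,:2].astype(np.float32)))
j=sel(74,100);print('jar',len(j),cv2.minAreaRect(j[:,:2].astype(np.float32)))
# z histogram
z=P[reg][:,2];print(np.histogram(z,bins=range(20,136,4)))
crop=im[140:260,230:350];g=cv2.convertScaleAbs(crop,alpha=1.5,beta=20)
zm=np.clip(P[140:260,230:350,2],0,130);zc=cv2.applyColorMap((zm*255/130).astype(np.uint8),2)[...,::-1]
save('c1',np.hstack([g,zc]),3.3)
E
```

```text
bar 578 124.04700836195524 ((426.98089599609375, -214.0880584716797), (47.26536560058594, 10.041817665100098), 4.15271520614624)
ang -175.81427109960154 [ 428.03949674 -213.75970632  123.9177354 ]
disc 426.33782958984375 -214.20083618164062 28.75904655456543
holder 608 ((427.2803039550781, -213.2774658203125), (73.40141296386719, 73.10773468017578), 5.965539932250977)
jar 883 ((417.984619140625, -215.22622680664062), (73.683349609375, 55.99018096923828), 6.979722499847412)
(array([  66,  240,  549,   25,   34,   34,   32,   28,   37,   37,   34,
         38,   42,   40,   41,   44,  172,  368,   66,  168,  201,  117,
       1873,   28,   25,  288,  302,    0]), array([ 20,  24,  28,  32,  36,  40,  44,  48,  52,  56,  60,  64,  68,
        72,  76,  80,  84,  88,  92,  96, 100, 104, 108, 112, 116, 120,
       124, 128, 132]))
```

View pics/c1.png

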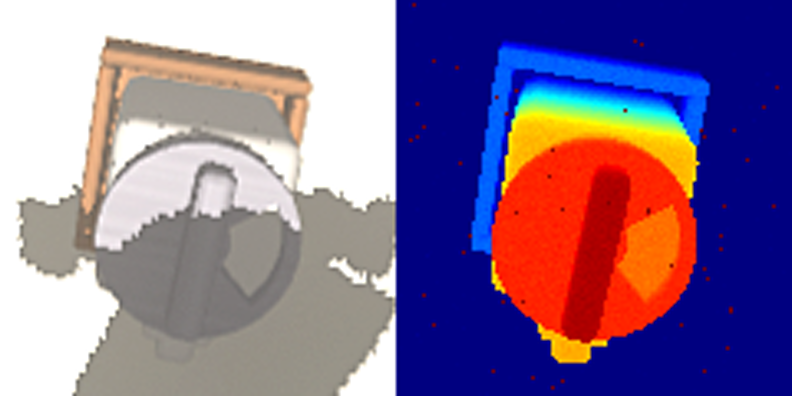

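The crop confirms it: the jar's x axis is at 187°, the bar at 4.2° and the cap at about +87°. I'll rotate the tool to yaw 184°, which leaves wrist range for the twist.

Emit:
{"name": "arm_command", "arguments": {
  "series": [100, 0, 0, 0, -6.8, 100, 0, 0, 0, -13.6, 100, 0, 0, 0, -20.4, 100, 0, 0, 0, -27.2, 100, 0, 0, 0, -34]
}}

```text
clock: 1.82
eef_pos: [427.0, -213.5, 231.1]
tool_rot: [-3.141, 0.001, 0.854]
force: [-0.1, 0.1, 0.5]
width: 85.2
gripper_force: 0.0
```

Emit:
{"name": "arm_command", "arguments": {
  "series": [100, 0, 0, 0, -6.8, 100, 0, 0, 0, -13.6, 100, 0, 0, 0, -20.4, 100, 0, 0, 0, -27.2, 100, 0, 0, 0, -34]
}}

```text
clock: 2.23
eef_pos: [427.0, -213.6, 231.1]
tool_rot: [-3.141, 0.0, 1.447]
force: [-0.3, -0.1, 0.1]
width: 85.7
gripper_force: 0.0
```

Emit:
{"name": "arm_command", "arguments": {
  "series": [100, 0, 0, 0, -6.8, 100, 0, 0, 0, -13.6, 100, 0, 0, 0, -20.4, 100, 0, 0, 0, -27.2, 100, 0, 0, 0, -34]
}}

```text
clock: 2.65
eef_pos: [426.9, -213.6, 231.0]
tool_rot: [-3.14, -0.0, 2.041]
force: [0.2, 0.9, 0.6]
width: 85.4
gripper_force: 0.0
```

Emit:
{"name": "arm_command", "arguments": {
  "series": [100, 0, 0, 0, -6.8, 100, 0, 0, 0, -13.6, 100, 0, 0, 0, -20.4, 100, 0, 0, 0, -27.2, 100, 0, 0, 0, -34]
}}

```text
clock: 3.07
eef_pos: [426.9, -213.7, 231.0]
tool_rot: [-3.141, -0.001, 2.634]
force: [0.1, -0.4, 0.7]
width: 85.4
gripper_force: 0.0
```

Emit:
{"name": "arm_command", "arguments": {
  "series": [100, 0, 0, 0, -7, 100, 0, 0, 0, -14, 100, 0, 0, 0, -21, 100, 0, 0, 0, -28, 100, 0, 0, 0, -33.4]
}}

```text
clock: 3.48
eef_pos: [426.9, -213.7, 230.9]
tool_rot: [-3.141, -0.001, -3.066]
force: [-0.2, -0.0, -0.0]
width: 85.4
gripper_force: 0.0
```

Emit:
{"name": "arm_command", "arguments": {
  "series": [100, 0, 0, 0, 0, 100, 0, 0, 0, 0, 100, 0, 0, 0, 0, 100, 0, 0, 0, 0, 100, 0, 0, 0, 0]
}}

```text
clock: 3.9
eef_pos: [427.9, -212.4, 231.3]
tool_rot: [-3.141, -0.0, -3.071]
force: [-0.1, 0.2, -0.1]
width: 85.7
gripper_force: 0.0
```

```bash
cat >> h.py <<'E'
def need(x,y,z,yaw):
    s=monitor.read_state();from scipy.spatial.transform import Rotation as Ro
    R=Ro.from_euler('xyz',s['tool_rot']);t=R.inv().apply(np.array([x,y,z])-s['eef_pos'])/10
    print('eef',s['eef_pos'].round(1),'rot deg',np.degrees(s['tool_rot']).round(2),'q',s['qpos'].round(2),'F',s['force'].round(1),'M',s['torque'].round(2),'w',s['width'],'t',s['clock'])
    dy=(yaw-np.degrees(s['tool_rot'][2])+180)%360-180
    print('shift cm',t.round(2),'roll',-round(dy,2))
E
python3 -c "
from h import *
need(427,-214.1,109,184.15)"
```

```text
eef [ 427.9 -212.4  231.3] rot deg [-1.7998e+02 -1.0000e-02 -1.7596e+02] q [ 0.96  0.48 -0.8   1.97  0.45  0.88  1.56] F [-0.1  0.2 -0.1] M [0.01 0.03 0.02] w 85.66549624381494 t 3.9
shift cm [ 0.1  -0.16 12.23] roll -0.11
```

Emit:
{"name": "arm_command", "arguments": {
  "series": [50, 0.1, -0.16, 2.5, 0, 50, 0.1, -0.16, 5, 0, 50, 0.1, -0.16, 7.5, 0, 50, 0.1, -0.16, 9, 0, 50, 0.1, -0.16, 10, 0]
}}

```text
clock: 4.32
eef_pos: [426.3, -213.6, 129.7]
tool_rot: [3.141, -0.002, -3.07]
force: [0.4, -0.2, 0.6]
width: 43.1
gripper_force: 0.0
```

Emit:
{"name": "arm_command", "arguments": {
  "series": [50, 0, 0, 0.5, 0, 50, 0, 0, 1, 0, 50, 0, 0, 1.5, 0, 50, 0, 0, 1.7, 0, 50, 0, 0, 1.7, 0]
}}

```text
clock: 4.73
eef_pos: [427.2, -214.1, 114.4]
tool_rot: [-3.141, 0.0, -3.07]
force: [-0.2, 0.4, 0.0]
width: 43.0
gripper_force: 0.0
```

Emit:
{"name": "arm_command", "arguments": {
  "series": [35, 0, 0, 0, 0, 25, 0, 0, 0, 0, 15, 0, 0, 0, 0, 8, 0, 0, 0, 0, 4, 0, 0, 0, 0]
}}

```text
clock: 5.15
eef_pos: [427.4, -214.4, 114.8]
tool_rot: [-3.141, 0.001, -3.07]
force: [-1.0, -0.2, 5.8]
width: 7.9
gripper_force: 58.9
```

Emit:
{"name": "arm_command", "arguments": {
  "series": [0, 0, 0, 0, 0, 0, 0, 0, 0, 0, 0, 0, 0, 0, 0, 0, 0, 0, 0, 0, 0, 0, 0, 0, 0]
}}

```text
clock: 5.57
eef_pos: [427.4, -214.4, 114.8]
tool_rot: [-3.141, 0.001, -3.07]
force: [-0.2, -1.4, 6.3]
width: 8.0
gripper_force: 59.0
```

```bash
python3 -c "
from h import *
need(427,-214.1,114,184.15)"
```

```text
eef [ 427.4 -214.4  114.8] rot deg [-1.7994e+02  3.0000e-02 -1.7591e+02] q [ 0.83  0.65 -0.63  2.09  0.67  0.62  1.37] F [-0.2 -1.4  6.3] M [-0.22  0.23 -0.06] w 7.958886005614953 t 5.5667
shift cm [0.03 0.03 0.08] roll -0.06
```

Emit:
{"name": "arm_command", "arguments": {
  "series": [0, 0, 0, 0, 5.8, 0, 0, 0, 0, 11.6, 0, 0, 0, 0, 17.4, 0, 0, 0, 0, 23.2, 0, 0, 0, 0, 29]
}}

```text
clock: 5.98
eef_pos: [427.3, -214.6, 114.8]
tool_rot: [-3.141, 0.001, 2.702]
force: [-1.0, -1.5, 5.3]
width: 7.9
gripper_force: 58.9
```

Emit:
{"name": "arm_command", "arguments": {
  "series": [0, 0, 0, 0, 5.8, 0, 0, 0, 0, 11.6, 0, 0, 0, 0, 17.4, 0, 0, 0, 0, 23.2, 0, 0, 0, 0, 29]
}}

```text
clock: 6.4
eef_pos: [427.1, -214.7, 114.8]
tool_rot: [-3.141, 0.001, 2.196]
force: [-1.8, -1.7, 5.6]
width: 8.2
gripper_force: 58.9
```

Emit:
{"name": "arm_command", "arguments": {
  "series": [0, 0, 0, 0, 5.8, 0, 0, 0, 0, 11.6, 0, 0, 0, 0, 17.4, 0, 0, 0, 0, 23.2, 0, 0, 0, 0, 29]
}}

```text
clock: 6.82
eef_pos: [426.9, -214.7, 114.8]
tool_rot: [-3.141, 0.001, 1.69]
force: [-2.7, -2.1, 6.8]
width: 8.2
gripper_force: 59.0
```

```bash
python3 - <<'E'
from h import *
need(427,-214.1,114,97)
im,d,m=grab('top')
P=cloud(d,m);q=P[190:250,315:370].reshape(-1,3)
e=q[(q[:,2]>75)&(q[:,2]<100)];print(e.shape)
grab('wrist')
E
```

```text
eef [ 426.9 -214.7  114.8] rot deg [-1.7999e+02  7.0000e-02  9.6810e+01] q [ 0.55  0.58 -0.21  2.09  0.25  0.49  0.28] F [-2.7 -2.1  6.8] M [-0.38  0.5   0.08] w 8.163167311986152 t 6.8167
shift cm [0.06 0.02 0.08] roll -0.19
(145, 3)
```

Emit:
{"name": "arm_command", "arguments": {
  "series": [0, 0, 0, 0, 0, 15, 0, 0, 0, 0, 30, 0, 0, 0, 0, 50, 0, 0, 0, 0, 50, 0, 0, 0, 0]
}}

```text
clock: 7.33
eef_pos: [427.1, -213.7, 114.2]
tool_rot: [-3.142, -0.0, 1.695]
force: [-0.7, -0.2, 0.4]
width: 42.4
gripper_force: 0.0
```

Emit:
{"name": "arm_command", "arguments": {
  "series": [50, 0, 0, -1, 0, 60, 0, 0, -3, 0, 100, 0, 0, -6, 0, 100, 0, 0, -9, 0, 100, 0, 0, -11, 0]
}}

```text
clock: 7.75
eef_pos: [427.8, -213.9, 226.5]
tool_rot: [3.14, 0.001, 1.695]
force: [1.0, 0.6, -0.0]
width: 84.3
gripper_force: 0.0
```

Emit:
{"name": "arm_command", "arguments": {
  "series": [100, 0, 0, 0, 0, 100, 0, 0, 0, 0, 100, 0, 0, 0, 0, 100, 0, 0, 0, 0, 100, 0, 0, 0, 0]
}}

```text
clock: 8.17
eef_pos: [426.4, -213.6, 223.2]
tool_rot: [-3.14, -0.001, 1.695]
force: [-0.2, -0.5, -0.1]
width: 85.1
gripper_force: 0.0
```

```bash
cat > meas.py <<'E'
from h import *
def meas():
    need(427,-214.1,114,97)
    im,d,m=grab('wrist');P=cloud(d,m)
    reg=(np.hypot(P[...,0]-427,P[...,1]+214)<60)
    sel=lambda lo,hi:P[reg&(P[...,2]>lo)&(P[...,2]<hi)][:,:2].astype(np.float32)
    print('bar',cv2.minAreaRect(sel(121,132)));print('holder',cv2.minAreaRect(sel(28,40)))
    j=sel(74,100);print('jar',len(j),cv2.minAreaRect(j))
    v,u=np.where(reg&(P[...,2]>60));y0,y1,x0,x1=v.min()-15,v.max()+15,u.min()-15,u.max()+15
    g=cv2.convertScaleAbs(im[y0:y1,x0:x1],alpha=1.5,beta=20);zc=cv2.applyColorMap((np.clip(P[y0:y1,x0:x1,2],0,130)*255/130).astype(np.uint8),2)[...,::-1]
    return np.hstack([g,zc])
E
python3 - <<'E'
from meas import *
i=meas();save('c2',i,min(790/i.shape[1],590/i.shape[0]))
E
```

```text
eef [ 426.4 -213.6  223.2] rot deg [-1.7988e+02 -8.0000e-02  9.7120e+01] q [ 0.61  0.41 -0.29  1.99  0.16  0.77  0.36] F [-0.2 -0.5 -0.1] M [ 0.01 -0.06 -0.03] w 85.11427964255155 t 8.1667
shift cm [-0.07  0.08 10.92] roll 0.12
bar ((427.31280517578125, -213.45750427246094), (9.334832191467285, 47.661033630371094), 6.7930073738098145)
holder ((426.51861572265625, -203.6154327392578), (73.45186614990234, 53.46019744873047), 6.100234031677246)
jar 1086 ((418.2402038574219, -213.6796112060547), (73.16217041015625, 54.057132720947266), 6.162583827972412)
```

View pics/c2.png

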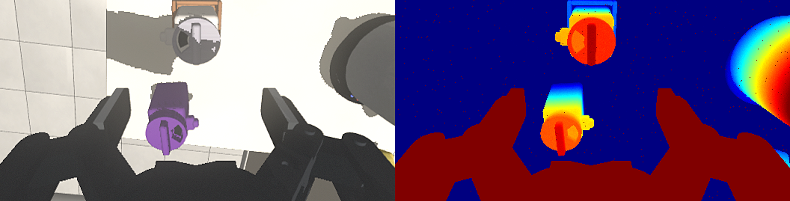

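The cap (yaw 186.8°) now lines up with the jar (186.2°): the opening is on the lip side, at about (577,40) in the depth crop. I'll check the clearance to the purple jar before gripping the shaker.

```bash
python3 - <<'E'
from h import *
im,d,m=load('wrist');P=cloud(d,m);h=cv2.cvtColor(im,cv2.COLOR_RGB2HSV)
p=P[(h[...,0]>120)&(h[...,0]<150)&(h[...,1]>120)]
for lo,hi in((20,85),(60,98),(98,115)):
    e=p[(p[:,2]>lo)&(p[:,2]<hi)][:,:2].astype(np.float32);print(lo,len(e),e.min(0),e.max(0),cv2.minAreaRect(e))
need(427,-214,120,186.4)
E
```

```text
20 48 [ 371.9623 -368.8372] [ 445.64688 -328.653  ] ((408.1806640625, -341.74273681640625), (29.84937286376953, 72.27581024169922), 65.40037536621094)
60 108 [ 371.9623 -368.8372] [ 445.68066 -328.653  ] ((408.404296875, -341.392333984375), (32.4114875793457, 71.90364837646484), 63.845462799072266)
98 1115 [ 374.47    -380.53296] [ 430.2315  -326.18228] ((402.3980712890625, -353.2618103027344), (55.89936065673828, 54.07776641845703), 2.810556411743164)
eef [ 426.5 -213.6  223.3] rot deg [-1.799e+02 -7.000e-02  9.712e+01] q [ 0.61  0.41 -0.29  1.99  0.16  0.77  0.36] F [-0.9 -0.6 -0.4] M [ 0.04 -0.02  0.02] w 85.11629617115834 t 8.2167
shift cm [-0.06  0.06 10.33] roll -89.28
```

Emit:
{"name": "arm_command", "arguments": {
  "series": [100, 0, 0, 0, -6, 100, 0, 0, 0, -12, 100, 0, 0, 0, -18, 100, 0, 0, 0, -24, 100, 0, 0, 0, -30]
}}

```text
clock: 8.63
eef_pos: [426.8, -213.7, 223.6]
tool_rot: [-3.141, -0.001, 2.224]
force: [-1.7, 0.1, -0.2]
width: 85.7
gripper_force: 0.0
```

Emit:
{"name": "arm_command", "arguments": {
  "series": [100, 0, 0, 0, -6, 100, 0, 0, 0, -12, 100, 0, 0, 0, -18, 100, 0, 0, 0, -24, 100, 0, 0, 0, -30]
}}

```text
clock: 9.05
eef_pos: [426.8, -213.8, 223.7]
tool_rot: [3.141, -0.001, 2.747]
force: [0.1, -0.1, 0.0]
width: 85.4
gripper_force: 0.0
```

Emit:
{"name": "arm_command", "arguments": {
  "series": [100, 0, 0, 1, -6, 100, 0, 0, 2.5, -12, 100, 0, 0, 4, -18, 100, 0, 0, 6, -24, 100, 0, 0, 7.5, -29.3]
}}

```text
clock: 9.47
eef_pos: [426.5, -213.7, 147.6]
tool_rot: [3.14, -0.001, -3.025]
force: [0.7, -0.2, 0.0]
width: 85.1
gripper_force: 0.0
```

Emit:
{"name": "arm_command", "arguments": {
  "series": [100, 0, 0, 0, 0, 100, 0, 0, 0, 0, 100, 0, 0, 0, 0, 100, 0, 0, 0, 0, 100, 0, 0, 0, 0]
}}

```text
clock: 9.88
eef_pos: [427.7, -214.2, 150.2]
tool_rot: [-3.14, 0.001, -3.031]
force: [-0.3, -0.5, -0.6]
width: 85.0
gripper_force: 0.0
```

```bash
python3 -c "
from h import *
need(427,-214,61,186.4)"
```

```text
eef [ 427.7 -214.2  150.2] rot deg [-1.7993e+02  8.0000e-02 -1.7365e+02] q [ 0.83  0.58 -0.62  2.06  0.54  0.67  1.53] F [-0.3 -0.5 -0.6] M [ 0.   -0.01  0.02] w 84.9679913759056 t 9.8833
shift cm [0.08 0.03 8.92] roll -0.05
```

Emit:
{"name": "arm_command", "arguments": {
  "series": [100, 0, 0, 2, 0, 100, 0, 0, 4, 0, 100, 0, 0, 6, 0, 100, 0, 0, 7.8, 0, 100, 0, 0, 8.8, 0]
}}

```text
clock: 10.3
eef_pos: [426.8, -214.0, 60.4]
tool_rot: [3.142, -0.001, -3.03]
force: [-0.3, -0.1, -0.5]
width: 85.2
gripper_force: 0.0
```

Emit:
{"name": "arm_command", "arguments": {
  "series": [90, 0, 0, 0, 0, 80, 0, 0, 0, 0, 72, 0, 0, 0, 0, 66, 0, 0, 0, 0, 60, 0, 0, 0, 0]
}}

```text
clock: 10.72
eef_pos: [428.0, -214.2, 62.7]
tool_rot: [-3.14, 0.002, -3.03]
force: [-0.5, 1.6, 6.1]
width: 55.3
gripper_force: 62.4
```

Emit:
{"name": "arm_command", "arguments": {
  "series": [50, 0, 0, 0, 0, 50, 0, 0, 0, 0, 50, 0, 0, 0, 0, 50, 0, 0, 0, 0, 50, 0, 0, 0, 0]
}}

```text
clock: 11.13
eef_pos: [428.0, -214.2, 62.7]
tool_rot: [-3.14, 0.002, -3.03]
force: [-0.7, 0.3, 4.7]
width: 55.2
gripper_force: 62.4
```

```bash
python3 -c "
from h import *
need(427,-214,61,186.4)"
```

```text
eef [ 428.  -214.2   62.7] rot deg [-1.7992e+02  1.2000e-01 -1.7358e+02] q [ 0.72  0.71 -0.46  2.12  0.71  0.46  1.38] F [-0.7  0.3  4.7] M [0.16 0.17 0.04] w 55.163194846668496 t 11.1333
shift cm [0.09 0.03 0.17] roll 0.02
```

Emit:
{"name": "arm_command", "arguments": {
  "series": [50, 0, 0, -1, 0, 50, 0, 0, -2.5, 0, 50, 0, 0, -4.5, 0, 50, 0, 0, -6.5, 0, 50, 0, 0, -8, 0]
}}

```text
clock: 11.55
eef_pos: [427.1, -214.0, 143.4]
tool_rot: [-3.141, 0.001, -3.03]
force: [0.4, 0.5, -3.0]
width: 55.3
gripper_force: 63.3
```

Emit:
{"name": "arm_command", "arguments": {
  "series": [50, 0, 0, 0, 4, 50, 0, 0, 0, 9, 50, 0, 0, 0, 14, 50, 0, 0, 0, 20, 50, 0, 0, 0, 26]
}}

```text
clock: 11.97
eef_pos: [426.7, -214.0, 142.1]
tool_rot: [3.141, 0.0, 2.794]
force: [-0.3, 1.1, -3.4]
width: 54.9
gripper_force: 63.5
```

Emit:
{"name": "arm_command", "arguments": {
  "series": [50, 0, 0, 0, 6, 50, 0, 0, 0, 12, 50, 0, 0, 0, 18, 50, 0, 0, 0, 24, 50, 0, 0, 0, 30]
}}

```text
clock: 12.38
eef_pos: [426.8, -213.7, 142.1]
tool_rot: [3.141, -0.0, 2.271]
force: [-1.0, 0.1, -3.9]
width: 55.3
gripper_force: 63.5
```

Emit:
{"name": "arm_command", "arguments": {
  "series": [50, 0, 0, 0, 6, 50, 0, 0, 0, 12, 50, 0, 0, 0, 18, 50, 0, 0, 0, 24, 50, 0, 0, 0, 30]
}}

```text
clock: 12.8
eef_pos: [426.9, -213.5, 142.0]
tool_rot: [3.141, -0.001, 1.747]
force: [-0.5, 0.2, -3.9]
width: 55.3
gripper_force: 63.5
```

Emit:
{"name": "arm_command", "arguments": {
  "series": [50, 0, 0, 0, 5, 50, 0, 0, 0, 10, 50, 0, 0, 0, 14, 50, 0, 0, 0, 17.3, 50, 0, 0, 0, 17.3]
}}

```text
clock: 13.22
eef_pos: [427.0, -213.5, 142.0]
tool_rot: [3.141, -0.001, 1.449]
force: [0.7, -0.5, -3.8]
width: 55.3
gripper_force: 63.4
```

```bash
python3 - <<'E'
from h import *
need(468,74,143,83.1)
im,d,m=load('top');P=cloud(d,m).reshape(-1,3)
from scipy.optimize import least_squares as L
e=P[(np.hypot(P[:,0]-480,P[:,1]-178)<36)&(P[:,2]>48)&(P[:,2]<66)]
r=L(lambda p:np.hypot(e[:,0]-p[0],e[:,1]-p[1])-29,[480,178],loss='soft_l1');print(len(e),r.x,e.min(0),e.max(0))
i=grab('scene')[0];save('s2',i[60:320,100:420],2.2)
E
```

```text
eef [ 427.  -213.5  142. ] rot deg [ 1.7998e+02 -4.0000e-02  8.3040e+01] q [ 0.47  0.53 -0.1   2.08  0.09  0.54  0.19] F [ 0.7 -0.5 -3.8] M [ 0.   -0.06  0.01] w 55.25067875085837 t 13.2167
shift cm [29.03  0.59 -0.08] roll -0.06
188 [484.05521815 177.56809111] [454.71737125 148.25978956  48.39473543] [514.30218662 213.83807676  61.044678  ]
```

View pics/s2.png

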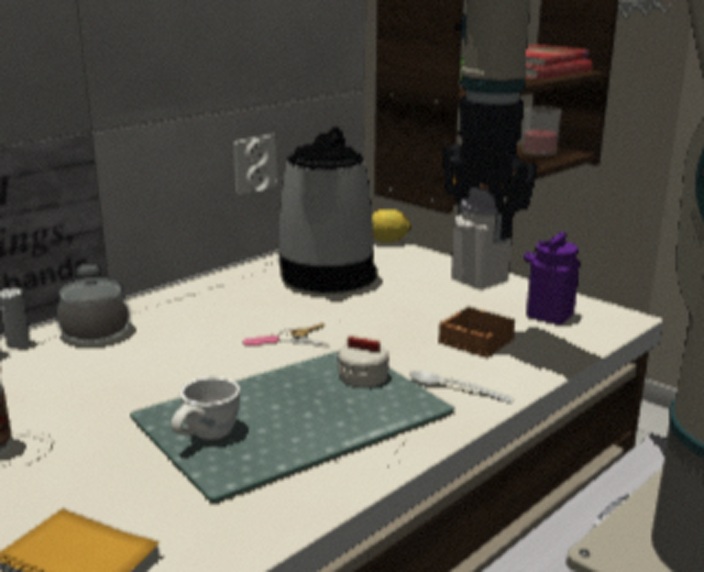

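The shaker hangs upright in the gripper at about (480,240) in the crop, above the empty holder. The mug (207,408) and timer (363,362) are undisturbed. Moving it over the board.

Emit:
{"name": "arm_command", "arguments": {
  "series": [50, 2, 0, 0, 0, 50, 4.8, 0.1, 0, 0, 50, 8, 0.2, 0, 0, 50, 11.2, 0.3, 0, 0, 50, 14.5, 0.3, 0, 0]
}}

```text
clock: 13.68
eef_pos: [447.6, -69.1, 141.7]
tool_rot: [3.141, -0.001, 1.451]
force: [0.2, -0.2, -3.0]
width: 55.4
gripper_force: 63.3
```

Emit:
{"name": "arm_command", "arguments": {
  "series": [50, 3.2, 0, 0, 0, 50, 6.4, 0.1, 0, 0, 50, 9.6, 0.2, 0, 0, 50, 12.4, 0.3, 0, 0, 50, 14.5, 0.3, 0, 1.6]
}}

```text
clock: 14.1
eef_pos: [468.1, 76.7, 141.7]
tool_rot: [3.141, -0.002, 1.427]
force: [-0.3, -0.7, -3.0]
width: 55.5
gripper_force: 63.3
```

Emit:
{"name": "arm_command", "arguments": {
  "series": [50, 0, 0, 0, 0, 50, 0, 0, 0, 0, 50, 0, 0, 0, 0, 50, 0, 0, 0, 0, 50, 0, 0, 0, 0]
}}

```text
clock: 14.52
eef_pos: [467.6, 71.9, 141.4]
tool_rot: [-3.141, 0.0, 1.421]
force: [0.4, -0.1, -4.1]
width: 55.0
gripper_force: 63.4
```

```bash
python3 - <<'E'
from h import *
need(468,74,65,81.4)
im,d,m=grab('wrist');save('w2',im);P=cloud(d,m)
q=P.reshape(-1,3);e=q[(np.hypot(q[:,0]-484,q[:,1]-178)<36)&(q[:,2]>48)&(q[:,2]<66)];print(len(e),e.min(0) if len(e) else 0,e.max(0) if len(e) else 0)
E
```

```text
eef [467.6  71.9 141.4] rot deg [-1.7998e+02  3.0000e-02  8.1410e+01] q [-0.19  0.52 -0.03  2.09  0.04  0.53 -0.4 ] F [ 0.4 -0.1 -4.1] M [-0.01 -0.    0.02] w 54.99072880325245 t 14.5167
shift cm [0.22 0.01 7.64] roll 0.01
2375 [451.96985291 146.98210767  48.01693212] [513.23581473 213.51622144  58.41914614]
```

View pics/w2.png

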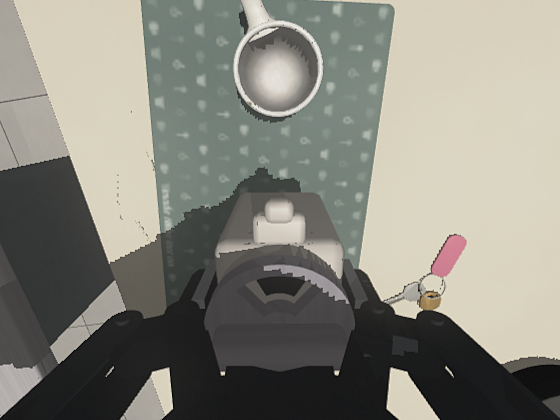

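The wrist view shows the lip (280,215) pointing at the mug (278,68), with the dark slot visible through the cap's opening. Lowering slowly.

Emit:
{"name": "arm_command", "arguments": {
  "series": [50, 0, 0, 1.4, 0, 50, 0, 0, 3, 0, 50, 0, 0, 4.6, 0, 50, 0, 0, 6, 0, 50, 0, 0, 6.7, 0]
}}

```text
clock: 14.98
eef_pos: [467.1, 72.4, 73.0]
tool_rot: [-3.14, 0.001, 1.422]
force: [-0.6, 0.1, -2.7]
width: 55.3
gripper_force: 63.3
```

Emit:
{"name": "arm_command", "arguments": {
  "series": [50, 0, 0, 0.1, 0, 50, 0, 0, 0.2, 0, 50, 0, 0, 0.3, 0, 50, 0, 0, 0.4, 0, 50, 0, 0, 0.4, 0]
}}

```text
clock: 15.4
eef_pos: [468.3, 73.3, 70.8]
tool_rot: [3.14, -0.0, 1.423]
force: [-0.8, 0.2, -3.2]
width: 55.1
gripper_force: 63.3
```

Emit:
{"name": "arm_command", "arguments": {
  "series": [50, 0, 0, 0.05, 0, 50, 0, 0, 0.1, 0, 50, 0, 0, 0.15, 0, 50, 0, 0, 0.2, 0, 50, 0, 0, 0.2, 0]
}}

```text
clock: 15.82
eef_pos: [467.8, 73.2, 68.3]
tool_rot: [-3.141, 0.0, 1.423]
force: [-0.1, -0.2, -3.6]
width: 55.2
gripper_force: 63.3
```

Emit:
{"name": "arm_command", "arguments": {
  "series": [50, 0, 0, 0.05, 0, 50, 0, 0, 0.1, 0, 50, 0, 0, 0.15, 0, 50, 0, 0, 0.2, 0, 50, 0, 0, 0.2, 0]
}}

```text
clock: 16.23
eef_pos: [467.8, 73.2, 66.2]
tool_rot: [-3.141, 0.0, 1.423]
force: [0.5, -0.0, -4.1]
width: 55.6
gripper_force: 63.3
```

Emit:
{"name": "arm_command", "arguments": {
  "series": [50, 0, 0, 0.03, 0, 50, 0, 0, 0.06, 0, 50, 0, 0, 0.1, 0, 50, 0, 0, 0.1, 0, 50, 0, 0, 0.1, 0]
}}

```text
clock: 16.65
eef_pos: [467.9, 73.2, 65.3]
tool_rot: [3.142, 0.0, 1.423]
force: [0.1, 0.3, -3.1]
width: 55.2
gripper_force: 63.3
```

Emit:
{"name": "arm_command", "arguments": {
  "series": [50, 0, 0, 0.03, 0, 50, 0, 0, 0.06, 0, 50, 0, 0, 0.1, 0, 50, 0, 0, 0.1, 0, 50, 0, 0, 0.1, 0]
}}

```text
clock: 17.07
eef_pos: [467.9, 73.3, 64.4]
tool_rot: [3.141, -0.0, 1.423]
force: [-0.4, 0.6, -2.6]
width: 55.4
gripper_force: 63.5
```

Emit:
{"name": "arm_command", "arguments": {
  "series": [50, 0, 0, 0.03, 0, 50, 0, 0, 0.05, 0, 50, 0, 0, 0.05, 0, 50, 0, 0, 0.05, 0, 50, 0, 0, 0.05, 0]
}}

```text
clock: 17.48
eef_pos: [467.9, 73.4, 64.3]
tool_rot: [3.141, -0.0, 1.423]
force: [-0.0, 0.3, 5.8]
width: 55.0
gripper_force: 64.4
```

Touchdown was about 9 N. Releasing and backing straight up.

Emit:
{"name": "arm_command", "arguments": {
  "series": [66, 0, 0, 0, 0, 70, 0, 0, 0, 0, 78, 0, 0, 0, 0, 90, 0, 0, 0, 0, 100, 0, 0, 0, 0]
}}

```text
clock: 17.9
eef_pos: [467.9, 73.2, 63.8]
tool_rot: [3.142, 0.0, 1.423]
force: [-0.4, -0.3, 0.5]
width: 85.3
gripper_force: 0.0
```

Emit:
{"name": "arm_command", "arguments": {
  "series": [100, 0, 0, 0, 0, 100, 0, 0, 0, 0, 100, 0, 0, 0, 0, 100, 0, 0, 0, 0, 100, 0, 0, 0, 0]
}}

```text
clock: 18.32
eef_pos: [467.8, 73.2, 63.8]
tool_rot: [3.142, 0.0, 1.423]
force: [0.4, -0.4, 0.1]
width: 85.4
gripper_force: 0.0
```

Emit:
{"name": "arm_command", "arguments": {
  "series": [100, 0, 0, -1.5, 0, 100, 0, 0, -4, 0, 100, 0, 0, -7, 0, 100, 0, 0, -10, 0, 100, 0, 0, -13, 0]
}}

```text
clock: 18.73
eef_pos: [467.4, 73.1, 195.1]
tool_rot: [-3.141, 0.0, 1.423]
force: [0.4, 0.2, 0.2]
width: 85.3
gripper_force: 0.0
```

Emit:
{"name": "arm_command", "arguments": {
  "series": [100, 0, 0, -1, 0, 100, 0, 0, -2, 0, 100, 0, 0, -2, 0, 100, 0, 0, -2, 0, 100, 0, 0, -2, 0]
}}

```text
clock: 19.15
eef_pos: [467.3, 73.1, 213.2]
tool_rot: [-3.14, 0.0, 1.423]
force: [0.6, 0.1, -0.1]
width: 85.5
gripper_force: 0.0
```

```bash
python3 - <<'E'
from h import *
need(468,74,65,81.4)
im,d,m=grab('wrist');save('w3',im);P=cloud(d,m)
reg=np.hypot(P[...,0]-468,P[...,1]-74)<60
sel=lambda lo,hi:P[reg&(P[...,2]>lo)&(P[...,2]<hi)][:,:2].astype(np.float32)
print('bar',cv2.minAreaRect(sel(123,134)));print('jar',cv2.minAreaRect(sel(76,102)))
z=P[reg][:,2];print('bar z',np.median(z[(z>121)&(z<135)]))
e=P[(np.hypot(P[...,0]-483,P[...,1]-178)<36)&(P[...,2]>48)&(P[...,2]<66)];print(e.min(0),e.max(0))
E
```

```text
eef [467.3  73.1 213.2] rot deg [-1.7993e+02  3.0000e-02  8.1510e+01] q [-0.18  0.41 -0.04  2.01  0.02  0.72 -0.39] F [ 0.6  0.1 -0.1] M [-0.01 -0.03  0.01] w 85.51764350554619 t 19.15
shift cm [ 0.11  0.08 14.81] roll 0.11
bar ((468.38031005859375, 75.0217514038086), (9.606119155883789, 47.237396240234375), 81.86910247802734)
jar ((469.9135437011719, 84.68673706054688), (71.98158264160156, 55.40248107910156), 81.31014251708984)
bar z 125.51530766280676
[451.8874999  146.90958177  48.03507854] [513.43284175 213.76279273  58.27249603]
```

View pics/w3.png

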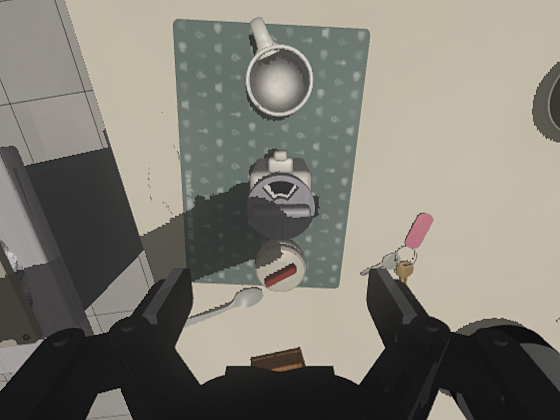

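The shaker stands upright on the board at (282,205) with its lip (281,155) pointing at the mug (279,80). The opening is over the slot, the mug hasn't moved, the timer (281,265) is undisturbed, and the gripper is clear. Handing in.

```bash
python3 -c "
from h import *
print(workorder.finish_job())"
```

```text
the job is handed in; nothing more can be done
None
```

The job is handed in, though the hand-in returned no verdict: the cap is aligned to within about 1° of the pour slot, and the shaker stands upright on the board with its lip pointing at the mug, which hasn't moved; the timer looks undisturbed too.

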